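Offered drinks in order of height

TASK

Line the four offered drinks up by height on the wooden board: one drink upright in the middle of each blue pad, the tallest on the pad next to the little stone lantern and each next one shorter, down to the shortest at the other end. Do not let any of them topple over, and leave the upturned red bowl standing where it is.

Things in the scene. Friction and masses are not known exactly. Their poses are not given: they have to be found in the camera images.
- wine: small dark wine bottle with a paper label and a red neck, the tallest drink: 190 mm high, body 52 mm across up to 108 mm, shoulder to 130 mm, straight neck 28 mm across from 130 to 190 mm; weighs about 0.34 kg; origin at the centre of its underside, z axis up. Its outline is round, so its yaw does not matter.
- tea: green tea bottle with a paper band and a yellow cap, second tallest: 140 mm high, straight body 60 mm across up to 108 mm, shoulder to 122 mm, cap 30 mm across from 122 to 140 mm; about 0.3 kg; origin at the centre of its underside, z axis up. Its outline is round, so its yaw does not matter.
- coffee: gold-coloured coffee can with a red band, third: 104 mm high, 53 mm across; about 0.22 kg; origin at the centre of its underside, z axis up. Its outline is round, so its yaw does not matter.
- jar: glass jar with a blue band and a white lid, the shortest: 78 mm high, 62 mm across up to 64 mm, lid 60 mm across above that; about 0.24 kg; origin at the centre of its underside, z axis up. Its outline is round, so its yaw does not matter.
- pad1: round dark blue felt pad, 76 mm across, 3 mm thick, fixed on the pale wooden offering board; origin at the centre of its underside (18 mm above the table), so a drink's underside stands 3 mm above this origin. Pads 1, 2, 3, 4 lie in this order in a straight row, 90 mm apart; pad 1 is an end pad. The pad's own y axis points along the row from pad 1 to pad 4.
- pad2: round dark blue felt pad, 76 mm across, 3 mm thick, fixed on the pale wooden offering board; origin at the centre of its underside (18 mm above the table), so a drink's underside stands 3 mm above this origin. Pads 1, 2, 3, 4 lie in this order in a straight row, 90 mm apart; pad 2 is an inner pad. The pad's own y axis points along the row from pad 1 to pad 4.
- pad3: round dark blue felt pad, 76 mm across, 3 mm thick, fixed on the pale wooden offering board; origin at the centre of its underside (18 mm above the table), so a drink's underside stands 3 mm above this origin. Pads 1, 2, 3, 4 lie in this order in a straight row, 90 mm apart; pad 3 is an inner pad. The pad's own y axis points along the row from pad 1 to pad 4.
- pad4: round dark blue felt pad, 76 mm across, 3 mm thick, fixed on the pale wooden offering board; origin at the centre of its underside (18 mm above the table), so a drink's underside stands 3 mm above this origin. Pads 1, 2, 3, 4 lie in this order in a straight row, 90 mm apart; pad 4 is an end pad. The pad's own y axis points along the row from pad 1 to pad 4.
- lantern: little grey stone lantern, fixed on the board beyond one end of the row of pads, 93 mm from the centre of the end pad next to it: 112 mm high, roof 72 mm across, foot 64 mm square; origin at the centre of its underside. It may stand beside pad 1 or beside pad 4; a fixed dark wooden bowl, upside down, 100 mm across and 54 mm high, stands at the other end.
- bowl: loose upturned red lacquer bowl with a black foot ring on top, standing among the drinks, to be left alone: 100 mm across at the table, 54 mm high; origin at the centre of its underside. Bowl and drinks stand loose on the table on the robot's side of the board, at least 110 mm apart from centre to centre, and change places from start to start. The board is 96 mm wide, 570 mm long and 18 mm thick.
Not all that is in view belongs to the job. Leave any pink or turquoise look-alike of the jar alone.

How it is judged:
At the end, for the whole second after the job is handed in: Counting from the lantern, the pads carry wine bottle, tea bottle, coffee can and jar: each upright (within 0.08 rad), standing on its pad, its centre within 12 mm of the pad's centre, at rest; the red bowl is within 25 mm of where it started (((horizontal distance between lantern and pad1 below 0.2 m and horizontal distance between wine and pad1 below 0.012 m and z of wine in the frame of pad1 between 0 and 0.007 m and horizontal distance between tea and pad2 below 0.012 m and z of tea in the frame of pad2 between 0 and 0.007 m and horizontal distance between coffee and pad3 below 0.012 m and z of coffee in the frame of pad3 between 0 and 0.007 m and horizontal distance between jar and pad4 below 0.012 m and z of jar in the frame of pad4 between 0 and 0.007 m) or (horizontal distance between lantern and pad4 below 0.2 m and horizontal distance between wine and pad4 below 0.012 m and z of wine in the frame of pad4 between 0 and 0.007 m and horizontal distance between tea and pad3 below 0.012 m and z of tea in the frame of pad3 between 0 and 0.007 m and horizontal distance between coffee and pad2 below 0.012 m and z of coffee in the frame of pad2 between 0 and 0.007 m and horizontal distance between jar and pad1 below 0.012 m and z of jar in the frame of pad1 between 0 and 0.007 m)) and linear speed of each of wine, tea, coffee, jar below 0.02 m/s and angle between each of wine, tea, coffee, jar's own z axis and vertical below 0.08 rad and distance of bowl from where it was at the start of the episode below 0.025 m); the robot touches nothing.
It fails at once if a drink has toppled over (tilt above 1.2 rad) (angle between any of wine, tea, coffee, jar's own z axis and vertical above 1.2 rad).
It fails at once if the red bowl was shifted by more than 25 mm (distance of bowl from where it was at the start of the episode above 0.025 m).
It also fails if it takes over 115 s, if anything falls off the work surface, if the arm or the gripper's body presses on something with over 40 N, if the wrist force passes 120 N, or if a joint passes its speed limit or range.

ROBOT

A 6-joint arm with a two-finger parallel gripper is mounted at the origin on the work surface. World frame = base frame: x ahead of the robot, y to its left, z up, the work surface at z = 0. Lengths are in m, angles in rad, forces in N, time in s.
With the tool pointing down it reaches from about 0.35 to 0.8 m from the base axis. Payload 7.3 kg.
Tool frame: the origin (TCP) lies between the finger pads; the fingertips stand 8 mm ahead of it and the grasp point (between the pads) lies 11 mm behind it (bot.tip_reach is the z of the fingertips in the tool frame, in m); z points along the fingers, y is the line along which they close (so a half turn about z gives the same grasp; the last joint's range is limited). The gripper opens to 85 mm and grips with 20 to 120 N. Pads are 22 mm wide; open, the fingers measure 114 mm over their backs; the gripper's body (76 mm by 85 mm) begins 54 mm behind the grasp point. The pads swing forward as they close: fully open they stand 13 mm farther back than shut.
Start: joints at [-1.392, 0.342, 1.524, -0, 1.275, -0.146], TCP at [0.168, -0.498, 0.239] pointing down, gripper open.
Joint ranges: [-2.53, 2.53], [-0.77, 2.02], [0.04, 2.7], [-1, 4.14], [0.28, 2.66], [-3.11, 3.11]. Speed limits (rad/s): [2.57, 2.57, 3.14, 3.14, 3.14, 3.14].

INTERFACE

Orientations are given as a unit quaternion [x, y, z, w].
In Python, from plant import sensors, viewer, job, bot gives the robot as it stands.
- The arm moves only by the tool step_arm, never from a script. Its argument "series" is a list that holds one entry, the list of rows, each a list of 7 numbers: the turn, a rotation vector about the tool's x, y, z scaled (see below), then the shift along the tool's x, y, z scaled (see below), then the closure, from 0 (fully open) to 1 (shut). A call has 1 to 12 rows; each row is the pose to reach, as a shift and turn from the pose commanded when the call began, along the tool's axes at that moment; what a row does not reach only later rows make up. The controller multiplies each number of a shift by 120 mm and each number of a turn by 0.5 rad. A row lasts 1/10 s, in which the tool goes at most 50 mm and 8.59 degrees, less where a joint would pass 70% of its speed; a pose out of reach is approached as far as the arm can. A call with a number of a shift or a turn outside -1 to 1 is refused whole. A call with a gripper value outside its range is refused whole. The fingers move at their own pace and stop on an object; "grip_force" is the grip in N (left out, the last holds). Time passes only in rows, so rows that repeat a pose let the fingers close. It gives the time, the measured TCP pose, the force, the opening and the grip force at its end, in the units of the state.
- sensors.get_obs(): the state, without advancing time (a new reading comes with each control period).
- viewer.snapshot(name): name is "scene" or "side" or "wrist"; returns the picture (384x512x3 uint8, red, green, blue); there is no depth.
- viewer.camera_model(name): a dict with "fov_y" (degrees; the focal length in pixels is half the picture's height over the tangent of half this angle, whatever the lens; pixels are square), "cx", "cy" (the principal point, pixels), "rvec" (rotation vector, rad) and "tvec" (3), from world to camera coordinates, as OpenCV has them. Camera axes: x right, y down, z forward; pixel columns grow to the right and rows downward; lengths in m; the calibration is good to about 2 mm. A picture is of the moment at which its call begins: read the wrist's pose just before it. camera_model takes no time and is no camera call; for the wrist camera it gives the pose at the moment of the call.
- job.finish_job(): hands the job in; it is judged then, once.
The state is a dict: "time": time; "joints": joint angles; "dq": joint speeds; "joint_torque": joint torques, N m; "eef_pos": TCP position; "tool_rot": TCP orientation; "contact_force": force on the tool from outside, world axes, zero at the start; "ft_torque": the same for the moment, N m; "gripper_width": opening from 0.0 (shut) to 1.0 (fully open); "grasp_force": force on a finger pad.
Only numpy, scipy, OpenCV 4.12 (cv2) and the standard library are available. Lean on these libraries where they do the work, as an engineer would, in place of code of your own. Each camera call takes 0.05 s, during which the arm holds its last target. There are 200 camera calls.

## Working session

There is one attempt and no reset: what is moved stays moved. The work goes in short steps, Python scripts to look and compute and a tool call to move; the robot and the scene stay as the last step left them, time stands still between calls to the robot, and variables do not carry over. Pictures are saved under pics/ and viewed, at most 14 in all, crops included, and the job is handed in when it is done.

Besides the shell and the picture viewer there is one more tool, called after "Call:" as name([rows], argument=value, ...), one row to a line, values as JSON. step_arm: Moves the arm, as the interface text tells. Shifts and turns lie within -1 to 1; 1 stands for 120 mm of shift or 0.5 rad of turn. Its arguments: {"type":"object","properties":{"series":{"type":"array"},"grip_force":{"type":"number"}},"required":["series"]}

```bash
mkdir -p pics; ls
python3 - <<'E'
from plant import sensors, viewer, job, bot
import cv2,numpy as np
o=sensors.get_obs()
print(o['time'],o['eef_pos'],o['tool_rot'],bot.tip_reach)
for n in ['scene','side','wrist']:
    print(n,viewer.camera_model(n))
    im=viewer.snapshot(n); cv2.imwrite(f'pics/{n}0.png',im[:,:,::-1])
    if n!='wrist': cv2.imwrite(f'pics/{n}0b.png',cv2.resize(im[:,:,::-1],(800,600),interpolation=cv2.INTER_CUBIC))
E
```

```text
pics
0.0 [ 0.16749133 -0.49714932  0.23859635] [ 9.86841270e-01  1.61690028e-01 -1.17355433e-05 -8.01283025e-04] 0.008
scene {'fov_y': 56.42870164776764, 'cx': 261.0145088505049, 'cy': 192.07159123318647, 'rvec': array([ 1.9420895 ,  1.34887266, -0.60112308]), 'tvec': array([-0.20629723, -0.25922126,  1.20190644])}
side {'fov_y': 50.57656238384235, 'cx': 253.691222724978, 'cy': 190.56015520452817, 'rvec': array([ 0.58755411, -2.73894682,  1.02738997]), 'tvec': array([0.47081361, 0.17622378, 0.85841691])}
wrist {'fov_y': 67.21761394836648, 'cx': 256.439723377127, 'cy': 190.39790260584397, 'rvec': array([-2.35270929,  1.68934481,  0.24799862]), 'tvec': array([-0.52475751, -0.03803107,  0.37989461])}
```

View pics/scene0b.png

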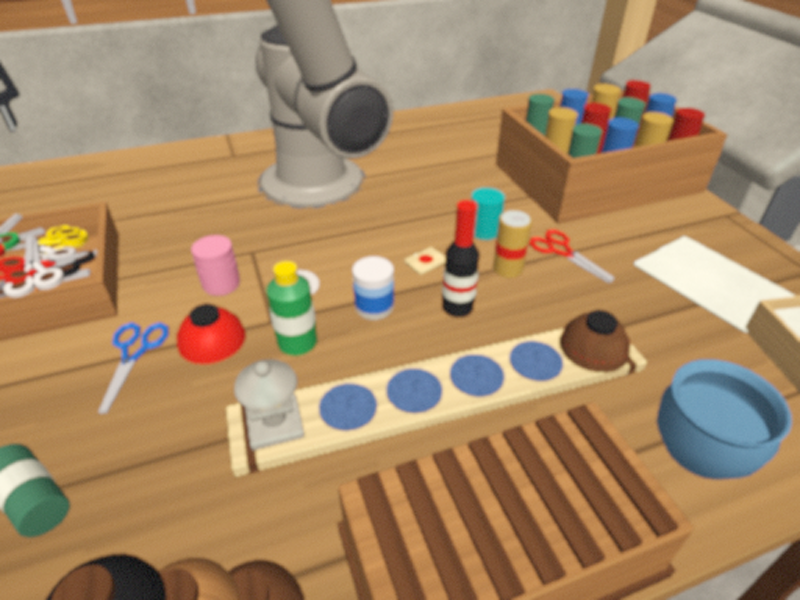

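View pics/side0b.png

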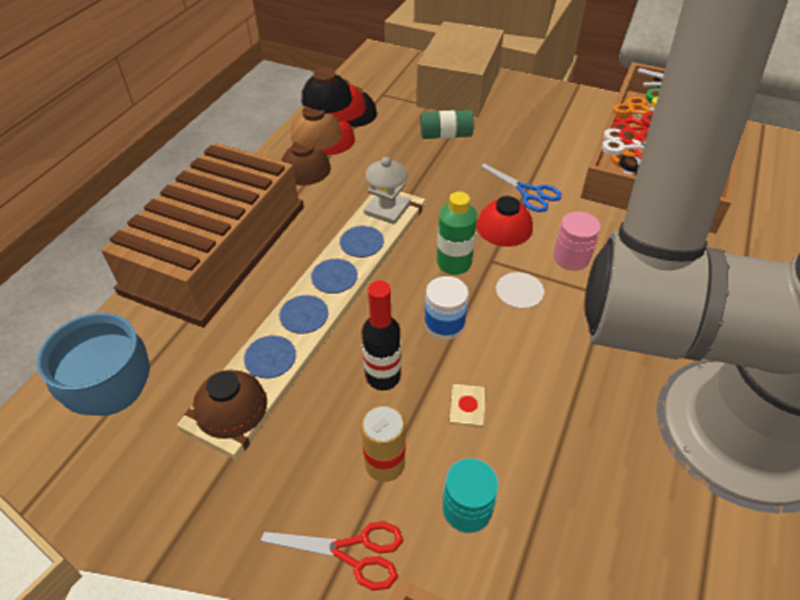

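The scene picture shows the lantern at (268,400) and the pads at (348,406), (414,390), (477,374) and (536,360). The drinks are wine (460,260), tea (291,310), coffee (512,245) and the blue-banded jar (373,288), with the red bowl at (210,335). The jar candidates are pink (216,265), turquoise (487,213) and blue-banded with a white lid (373,288), and only the last fits.

```bash
cat > h.py <<'E'
import numpy as np,cv2
from plant import sensors,viewer
def cam(n):
    m=viewer.camera_model(n); f=192/np.tan(np.radians(m['fov_y'])/2)
    return np.array([[f,0,m['cx']],[0,f,m['cy']],[0,0,1]]),np.array(m['rvec'],float),np.array(m['tvec'],float)
def ray(n,uv,z,c=None):
    K,r,t=c or cam(n); R=cv2.Rodrigues(r)[0]; C=-R.T@t
    d=R.T@np.linalg.inv(K)@np.array([uv[0],uv[1],1.]); return (C+d*(z-C[2])/d[2])[:2]
def proj(n,P,c=None):
    K,r,t=c or cam(n); return cv2.projectPoints(np.array(P,float).reshape(-1,1,3),r,t,K,None)[0].reshape(-1,2)
E
python3 - <<'E'
from h import *
P={'wine':((467,205),(380,287),.19),'tea':((286,268),(460,199),.14),'coffee':((515,219),(384,421),.104),'jar':((373,269),(447,290),.078),'bowl':((205,316),(508,206),.054),'lan':((264,368),(386,161),.112)}
for n,(a,b,z) in P.items():
    A=ray('scene',np.array(a)/1.5625,z);B=ray('side',np.array(b)/1.5625,z);print(n,A.round(4),B.round(4),((A-B)*1e3).round(1))
pads={}
for n in ['scene','side']:
    im=cv2.imread(f'pics/{n}0.png');h=cv2.cvtColor(im,cv2.COLOR_BGR2HSV)
    m=cv2.inRange(h,(105,90,50),(125,255,190))
    k,l,s,c=cv2.connectedComponentsWithStats(m)
    for i in range(1,k):
        if 300<s[i,4]<2000:
            q=ray(n,c[i],.021);print(n,c[i].round(1)*1.5625,s[i,4],q.round(4))
E
```

```text
wine [0.4845 0.1222] [0.4823 0.1208] [2.1 1.4]
tea [ 0.4739 -0.1329] [ 0.4694 -0.1315] [ 4.4 -1.3]
coffee [0.4238 0.244 ] [0.4217 0.2432] [2.1 0.8]
jar [ 0.4386 -0.0024] [ 0.4372 -0.0039] [1.5 1.5]
bowl [ 0.4312 -0.2514] [ 0.4193 -0.2458] [11.8 -5.6]
lan [ 0.6144 -0.1904] [ 0.6287 -0.206 ] [-14.3  15.5]
scene [619.6875  133.90625] 322 [0.0676 0.7388]
scene [535.46875 360.3125 ] 546 [0.6432 0.1679]
scene [476.25   374.6875] 602 [0.6385 0.0782]
scene [413.59375 390.     ] 666 [ 0.6342 -0.0114]
scene [347.34375 406.25   ] 732 [ 0.6299 -0.101 ]
side [361.25   240.9375] 393 [ 0.6267 -0.0981]
side [333.75    275.46875] 458 [ 0.6316 -0.0081]
side [303.125 313.75 ] 540 [0.6363 0.0819]
side [444.375   321.40625] 314 [0.4337 0.0081]
side [269.375   356.40625] 647 [0.6409 0.1716]
```

Run:
```python
from h import *
s=1.5625
print('rack base',ray('side',np.array((205,320))/s,0),ray('side',np.array((302,205))/s,0))
print('turq',ray('scene',np.array((488,198))/s,.078),ray('side',np.array((471,480))/s,.078))
# overlay check
O={'wine':(.4834,.1215,[(0,26),(.108,26),(.13,14),(.19,14)]),'tea':(.4717,-.132,[(0,30),(.108,30),(.122,15),(.14,15)]),'coffee':(.4228,.2436,[(0,26.5),(.104,26.5)]),'jar':(.438,-.003,[(0,31),(.064,31),(.078,30)]),
'p1':(.6283,-.0995,[(.021,38)]),'p2':(.6329,-.0098,[(.021,38)]),'p3':(.6374,.080,[(.021,38)]),'p4':(.642,.1698,[(.021,38)])}
a=np.linspace(0,2*np.pi,60)
out=[]
for n,x0,y0,w,h in [('scene',150,110,240,190),('side',130,110,220,220)]:
    im=cv2.resize(cv2.imread(f'pics/{n}0.png')[y0:y0+h,x0:x0+w],None,fx=3,fy=3,interpolation=cv2.INTER_CUBIC)
    c=cam(n)
    for k,(x,y,L) in O.items():
        for z,r in L:
            p=proj(n,np.c_[x+r/1e3*np.cos(a),y+r/1e3*np.sin(a),a*0+z],c)
            p=((p-[x0,y0]+.5)*3).astype(int); cv2.polylines(im,[p.reshape(-1,1,2)],True,(255,0,255),1)
    out.append(im); cv2.imwrite(f'pics/{n}_ov.png',im[:600] if n=='scene' else cv2.resize(im,(600,600)))
```

```text
rack base [0.78147187 0.14114796] [ 0.78039839 -0.15880065]
turq [0.31193248 0.25513164] [0.30460464 0.25862986]
```

View pics/scene_ov.png

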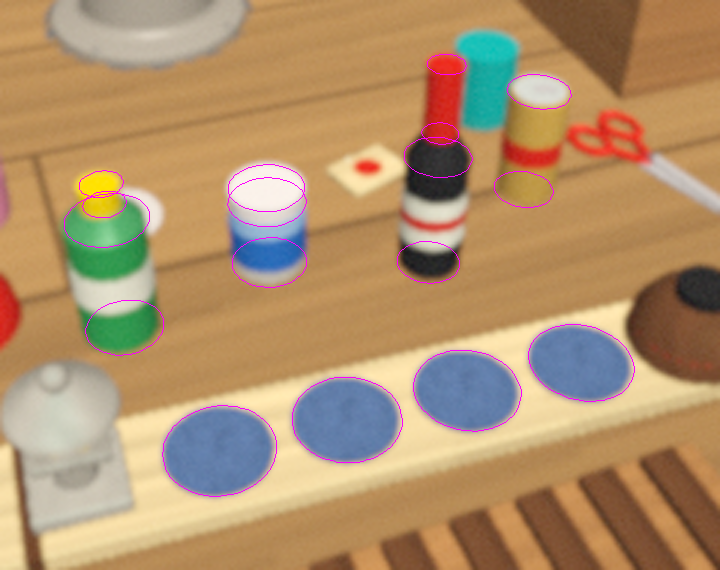

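View pics/side_ov.png

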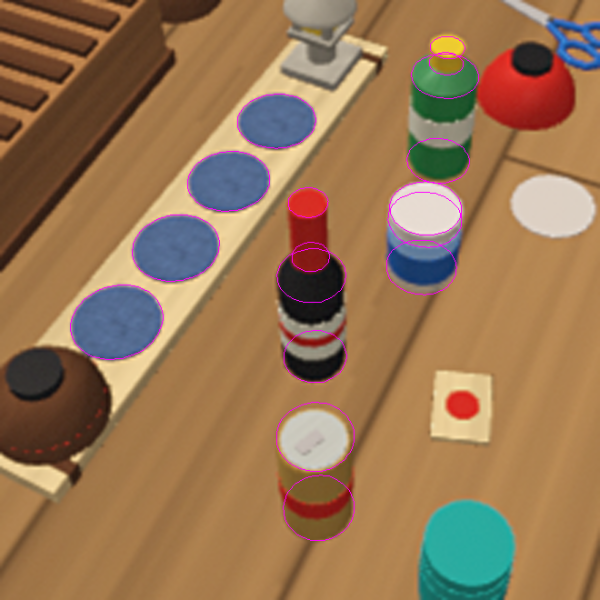

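The overlay matches the tops and pads to about 2 mm. Side-view lid and blue band confirm which jar is meant. Starting to move towards the wine bottle.

Call:
step_arm([
  [[0,0,-0.3,0.3,-0.16,0,0],[0,0,-0.6,0.6,-0.33,0,0],[0,0,-0.83,0.871,-0.498,0,0],[0,0,-0.83,0.871,-0.498,0,0],[0,0,-0.83,0.871,-0.498,0,0]],
])

```text
time: 0.65
eef_pos: [0.2479, -0.4073, 0.2394]
tool_rot: [0.932, 0.362, -0.0, 0.0]
contact_force: [0.7, -0.1, -0.1]
gripper_width: 0.996
grasp_force: 0.0
```

Call:
step_arm([
  [[0,0,-0.3,0.3,-0.05,0,0],[0,0,-0.6,0.6,-0.1,0,0],[0,0,-0.83,0.936,-0.161,0,0],[0,0,-0.83,0.936,-0.161,0,0],[0,0,-0.83,0.936,-0.161,0,0]],
])

```text
time: 1.15
eef_pos: [0.3174, -0.3183, 0.2393]
tool_rot: [0.838, 0.545, -0.0, 0.0]
contact_force: [-0.2, -0.3, 0.4]
gripper_width: 1.0
grasp_force: 0.0
```

Call:
step_arm([
  [[0,0,-0.3,0.3,0.1,0,0],[0,0,-0.6,0.6,0.2,0,0],[0,0,-0.832,0.955,0.307,0,0],[0,0,-0.832,0.955,0.307,0,0],[0,0,-0.832,0.955,0.307,0,0]],
])

```text
time: 1.65
eef_pos: [0.3974, -0.2287, 0.2391]
tool_rot: [0.708, 0.706, -0.0, 0.0]
contact_force: [-0.5, -0.5, 0.3]
gripper_width: 1.003
grasp_force: 0.0
```

Call:
step_arm([
  [[0,0,0,0.35,0.08,0,0],[0,0,0,0.7,0.16,0,0],[0,0,0,0.973,0.239,0,0],[0,0,0,0.973,0.239,0,0]],
])

```text
time: 2.05
eef_pos: [0.4262, -0.1101, 0.2393]
tool_rot: [0.708, 0.707, 0.0, -0.0]
contact_force: [0.6, -0.3, 0.0]
gripper_width: 1.003
grasp_force: 0.0
```

Call:
step_arm([
  [[0,0,0,0.35,0.08,0,0],[0,0,0,0.7,0.16,0,0],[0,0,0,0.973,0.239,0,0],[0,0,0,0.973,0.239,0,0]],
])

```text
time: 2.45
eef_pos: [0.4557, 0.0064, 0.2392]
tool_rot: [0.707, 0.707, 0.0, 0.0]
contact_force: [-0.5, -0.4, 0.2]
gripper_width: 0.996
grasp_force: 0.0
```

Call:
step_arm([
  [[0,0,0,0.35,0.08,0,0],[0,0,0,0.7,0.16,0,0],[0,0,0,0.973,0.239,0,0],[0,0,0,0.973,0.239,0,0],[0,0,0,0.973,0.239,0,0],[0,0,0,0.973,0.239,0,0]],
])

```text
time: 3.05
eef_pos: [0.4837, 0.1204, 0.2391]
tool_rot: [0.708, 0.706, -0.0, 0.0]
contact_force: [0.4, -0.4, -0.0]
gripper_width: 1.005
grasp_force: 0.0
```

Run:
```python
from h import *
o=sensors.get_obs();print(o['eef_pos'],o['tool_rot'])
c=cam('wrist');im=viewer.snapshot('wrist')[:,:,::-1].copy()
a=np.linspace(0,2*np.pi,60)
for x,y,z,r in [(.4834,.1215,.19,.014),(.4834,.1215,0,.026),(.438,-.003,.078,.03),(.4228,.244,.104,.0265)]:
    p=proj('wrist',np.c_[x+r*np.cos(a),y+r*np.sin(a),a*0+z],c);cv2.polylines(im,[p.astype(int).reshape(-1,1,2)],True,(255,0,255),1)
cv2.imwrite('pics/w1.png',cv2.resize(im,(768,576)))
```

```text
[0.48373723 0.12037892 0.23913183] [ 7.08157511e-01  7.06054325e-01 -4.46045990e-04  1.74581726e-04]
```

View pics/w1.png

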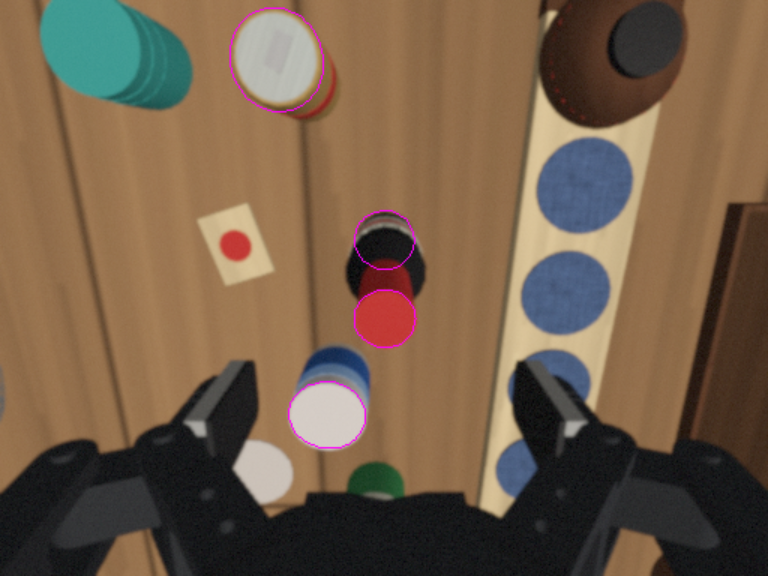

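The wrist picture shows wine at (385,318), jar lid at (328,415) and coffee at (276,60). All lie within 1–2 px of the prediction. Now lowering onto the wine neck and gripping.

Call:
step_arm([
  [[0,0,0,0.008,0,0.25,0],[0,0,0,0.008,0,0.5,0],[0,0,0,0.008,0,0.7,0],[0,0,0,0.008,0,0.767,0],[0,0,0,0.008,0,0.767,0],[0,0,0,0.008,0,0.767,1],[0,0,0,0.008,0,0.767,1],[0,0,0,0.008,0,0.767,1],[0,0,0,0.008,0,0.767,1],[0,0,0,0.008,0,0.767,1],[0,0,0,0.008,0,0.767,1],[0,0,0,0.008,0,0.767,1]],
], grip_force=60)

```text
time: 4.3
eef_pos: [0.484, 0.1237, 0.1481]
tool_rot: [0.707, 0.707, 0.001, 0.001]
contact_force: [-0.7, 0.4, 5.6]
gripper_width: 0.312
grasp_force: 59.1
```

Call:
step_arm([
  [[0,0,0,0,0,-0.04,1],[0,0,0,0,0,-0.12,1],[0,0,0,0,0,-0.28,1],[0,0,0,0,0,-0.46,1],[0,0,0,0,0,-0.62,1],[0,0,0,0,0,-0.7,1],[0,0,0,0,0,-0.7,1],[0,0,0,0,0,-0.7,1],[0,0,0,0,0,-0.7,1]],
])

```text
time: 5.2
eef_pos: [0.4829, 0.1235, 0.2301]
tool_rot: [0.707, 0.707, -0.001, -0.001]
contact_force: [0.2, 0.4, -3.6]
gripper_width: 0.32
grasp_force: 59.7
```

Run:
```python
from h import *
o=sensors.get_obs();print(o['eef_pos'],o['tool_rot'],o['gripper_width'],o['contact_force'],o['dq'])
for i in range(4):
    im=viewer.snapshot('side')[:,:,::-1]
    print(sensors.get_obs()['eef_pos'])
cv2.imwrite('pics/s2.png',cv2.resize(im[60:320,150:400],(750,600) if 0 else None,fx=2.2,fy=2.2,interpolation=cv2.INTER_CUBIC))
```

```text
[0.48286607 0.12353197 0.23009133] [ 0.70710023  0.70711233 -0.0009451  -0.00072215] 0.3196635975801475 [ 0.23899338  0.37149235 -3.60115873] [-0.00190661  0.0013556  -0.00323904 -0.00045357  0.00230686 -0.00152978]
[0.48294495 0.12352432 0.23012686]
[0.48308264 0.12355377 0.23028687]
[0.48318851 0.12355034 0.23044606]
[0.48329526 0.12356488 0.23061216]
```

View pics/s2.png

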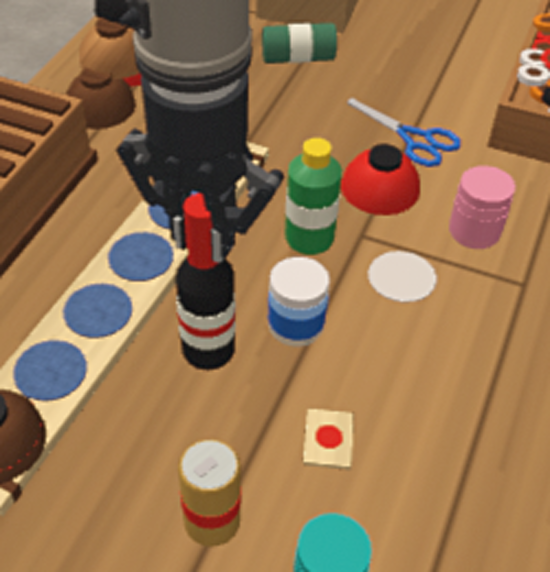

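Wine is gripped upright and lifted clear. Carrying it to the lantern-end pad.

Call:
step_arm([
  [[0,0,0,-0.08,0.05,0,1],[0,0,0,-0.24,0.16,0,1],[0,0,0,-0.44,0.29,0,1],[0,0,0,-0.64,0.42,0,1],[0,0,0,-0.8,0.53,0,1],[0,0,0,-0.923,0.604,0,1]],
])

```text
time: 6.0
eef_pos: [0.557, 0.0107, 0.2309]
tool_rot: [0.708, 0.707, -0.0, 0.0]
contact_force: [-0.4, 0.3, -4.2]
gripper_width: 0.313
grasp_force: 59.6
```

Call:
step_arm([
  [[0,0,0,-0.14,0.09,0,1],[0,0,0,-0.32,0.21,0,1],[0,0,0,-0.52,0.34,0,1],[0,0,0,-0.7,0.46,0,1],[0,0,0,-0.84,0.55,0,1],[0,0,0,-0.923,0.604,0,1],[0,0,0,-0.923,0.604,0,1],[0,0,0,-0.923,0.604,0,1],[0,0,0,-0.923,0.604,0,1],[0,0,0,-0.923,0.604,0,1],[0,0,0,-0.923,0.604,0,1]],
])

```text
time: 7.1
eef_pos: [0.6283, -0.0972, 0.2316]
tool_rot: [0.707, 0.707, 0.0, 0.0]
contact_force: [0.2, -0.1, -5.0]
gripper_width: 0.313
grasp_force: 59.7
```

Run:
```python
from h import *
o=sensors.get_obs();print(o['time'],o['eef_pos'],o['tool_rot'],o['gripper_width'])
p=o['eef_pos']
# scene view of held bottle: axis pixels predicted vs image
im=viewer.snapshot('scene')[:,:,::-1].copy();c=cam('scene');a=np.linspace(0,2*np.pi,60)
zb=p[2]-.147
for z,r in [(0,.026),(.108,.026),(.19,.014)]:
    q=proj('scene',np.c_[p[0]+r*np.cos(a),p[1]-.0015+r*np.sin(a),a*0+z+zb],c);cv2.polylines(im,[q.astype(int).reshape(-1,1,2)],True,(255,0,255),1)
cv2.imwrite('pics/s3.png',cv2.resize(im[100:300,130:330],(600,600),interpolation=cv2.INTER_CUBIC))
```

```text
7.1 [ 0.62832628 -0.09721962  0.23155031] [7.06790557e-01 7.07422853e-01 4.02685580e-05 1.15130512e-04] 0.31342667787278755
```

View pics/s3.png

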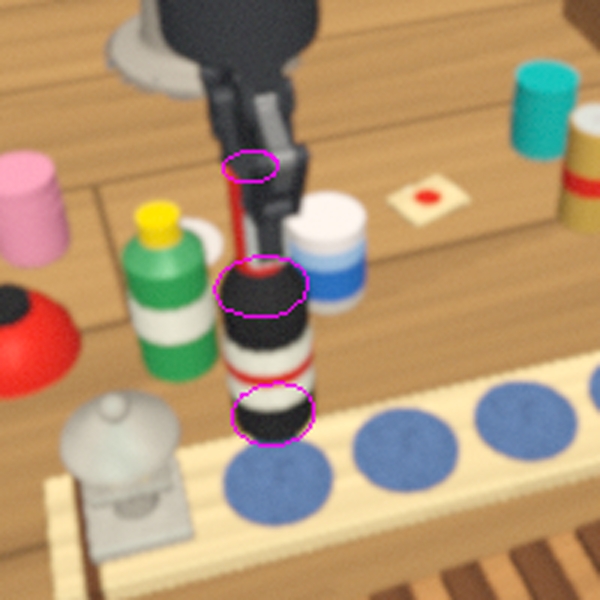

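Call:
step_arm([
  [[0,0,0,-0.008,0,0.06,1],[0,0,0,-0.008,0,0.18,1],[0,0,0,-0.008,0,0.31,1],[0,0,0,-0.008,0,0.41,1],[0,0,0,-0.008,0,0.46,1],[0,0,0,-0.008,0,0.485,1],[0,0,0,-0.008,0,0.5,1],[0,0,0,-0.008,0,0.51,1],[0,0,0,-0.008,0,0.515,1],[0,0,0,-0.008,0,0.515,1],[0,0,0,-0.008,0,0.515,1]],
])

```text
time: 8.25
eef_pos: [0.6286, -0.0989, 0.1697]
tool_rot: [0.707, 0.707, 0.0, 0.0]
contact_force: [0.6, 0.6, -4.6]
gripper_width: 0.315
grasp_force: 59.8
```

Call:
step_arm([
  [[0,0,0,0,0,0.006,1],[0,0,0,0,0,0.012,1],[0,0,0,0,0,0.012,1],[0,0,0,0,0,0.012,1]],
])

```text
time: 8.65
eef_pos: [0.6287, -0.099, 0.1691]
tool_rot: [0.707, 0.707, 0.0, 0.001]
contact_force: [-2.7, 0.6, 5.3]
gripper_width: 0.316
grasp_force: 60.6
```

Call:
step_arm([
  [[0,0,0,0,0,0,0.5],[0,0,0,0,0,0,0.2],[0,0,0,0,0,0,0],[0,0,0,0,0,0,0],[0,0,0,0,0,0,0],[0,0,0,0,0,-0.15,0],[0,0,0,0,0,-0.45,0],[0,0,0,0,0,-0.75,0],[0,0,0,0,0,-0.8,0],[0,0,0,0,0,-0.8,0]],
])

```text
time: 9.65
eef_pos: [0.629, -0.099, 0.2655]
tool_rot: [0.707, 0.707, 0.001, 0.001]
contact_force: [-0.3, -0.1, -1.0]
gripper_width: 1.002
grasp_force: 0.0
```

Call:
step_arm([
  [[0,0,0,-0.07,-0.33,0,0],[0,0,0,-0.142,-0.655,0,0],[0,0,0,-0.142,-0.655,0,0]],
])

```text
time: 9.95
eef_pos: [0.5449, -0.1159, 0.2617]
tool_rot: [0.708, 0.707, -0.002, -0.003]
contact_force: [0.2, -0.3, 0.2]
gripper_width: 0.999
grasp_force: 0.0
```

Call:
step_arm([
  [[0,0,0,-0.07,-0.33,0.1,0],[0,0,0,-0.142,-0.655,0.3,0],[0,0,0,-0.142,-0.655,0.4,0],[0,0,0,-0.142,-0.655,0.4,0],[0,0,0,-0.142,-0.655,0.4,0],[0,0,0,-0.142,-0.655,0.4,0]],
])

```text
time: 10.55
eef_pos: [0.4726, -0.1331, 0.2165]
tool_rot: [0.707, 0.707, 0.0, 0.001]
contact_force: [-0.1, -0.5, -0.6]
gripper_width: 1.002
grasp_force: 0.0
```

Run:
```python
from h import *
o=sensors.get_obs();print(o['eef_pos'],o['tool_rot'])
c=cam('wrist');im=viewer.snapshot('wrist')[:,:,::-1].copy()
a=np.linspace(0,2*np.pi,60)
for x,y,z,r in [(.4717,-.133,.14,.015),(.4717,-.133,.108,.03),(.438,-.003,.078,.03),(.4228,.244,.104,.0265),(.6283,-.0995,.211,.014),(.6283,-.0995,.021,.026),(.6283,-.0995,.021,.038)]:
    p=proj('wrist',np.c_[x+r*np.cos(a),y+r*np.sin(a),a*0+z],c);cv2.polylines(im,[p.astype(int).reshape(-1,1,2)],True,(255,0,255),1)
cv2.imwrite('pics/w2.png',cv2.resize(im,(768,576)))
```

```text
[ 0.4725582  -0.13311483  0.21651411] [7.06928095e-01 7.07285004e-01 2.89511705e-04 7.12398429e-04]
```

View pics/w2.png

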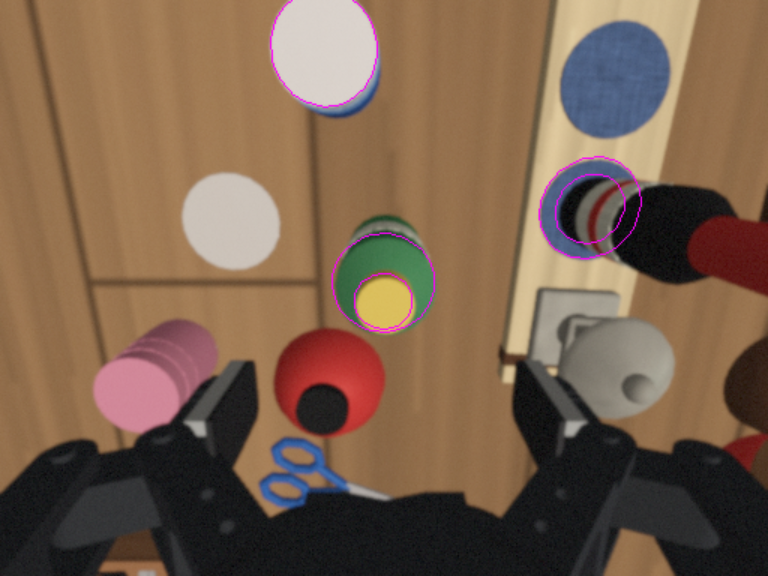

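The picture shows wine upright and centred on its pad at (595,210). The tea cap is at (385,303), where it was predicted. Lowering onto the tea.

Call:
step_arm([
  [[0,0,0,0,-0.004,0.2,0],[0,0,0,0,-0.004,0.45,0],[0,0,0,0,-0.004,0.6,0],[0,0,0,0,-0.004,0.6,0]],
])

```text
time: 11.0
eef_pos: [0.4702, -0.1324, 0.1422]
tool_rot: [0.707, 0.707, -0.001, -0.002]
contact_force: [0.2, -0.1, 0.8]
gripper_width: 1.001
grasp_force: 0.0
```

Call:
step_arm([
  [[0,0,0,0,0,0.2,0],[0,0,0,0,0,0.4,0],[0,0,0,0,0,0.496,0],[0,0,0,0,0,0.496,0],[0,0,0,0,0,0.496,0],[0,0,0,0,0,0.496,1],[0,0,0,0,0,0.496,1],[0,0,0,0,0,0.496,1],[0,0,0,0,0,0.496,1],[0,0,0,0,0,0.496,1],[0,0,0,0,0,0.496,1]],
])

```text
time: 12.1
eef_pos: [0.4718, -0.1334, 0.086]
tool_rot: [0.707, 0.707, 0.001, 0.001]
contact_force: [0.1, 1.2, 7.3]
gripper_width: 0.68
grasp_force: 63.1
```

Call:
step_arm([
  [[0,0,0,0,0,-0.05,1],[0,0,0,0,0,-0.15,1],[0,0,0,0,0,-0.33,1],[0,0,0,0,0,-0.53,1],[0,0,0,0,0,-0.73,1],[0,0,0,0,0,-0.87,1],[0,0,0,0,0,-0.917,1],[0,0,0,0,0,-0.917,1]],
])

```text
time: 12.9
eef_pos: [0.4709, -0.133, 0.1951]
tool_rot: [0.707, 0.707, 0.0, 0.001]
contact_force: [-0.1, -0.7, -3.1]
gripper_width: 0.679
grasp_force: 64.9
```

Call:
step_arm([
  [[0,0,0,0.1,0,0,1],[0,0,0,0.26,0.0,0,1],[0,0,0,0.46,0.02,0,1],[0,0,0,0.66,0.07,0,1],[0,0,0,0.82,0.18,0,1],[0,0,0,0.94,0.32,0,1],[0,0,0,1.0,0.46,0,1],[0,0,0,1.0,0.6,0,1],[0,0,0,1.0,0.67,0,1]],
])

```text
time: 13.8
eef_pos: [0.5515, -0.0118, 0.1931]
tool_rot: [0.707, 0.707, -0.001, -0.001]
contact_force: [-0.1, 0.6, -2.0]
gripper_width: 0.68
grasp_force: 65.0
```

Call:
step_arm([
  [[0,0,0,0.03,0.1,0,1],[0,0,0,0.03,0.25,0,1],[0,0,0,0.03,0.42,0,1],[0,0,0,0.03,0.57,0,1],[0,0,0,0.03,0.65,0,1],[0,0,0,0.03,0.674,0,1],[0,0,0,0.03,0.674,0,1],[0,0,0,0.03,0.674,0,1],[0,0,0,0.03,0.674,0,1],[0,0,0,0.03,0.674,0,1]],
])

```text
time: 14.8
eef_pos: [0.6317, -0.0094, 0.1947]
tool_rot: [0.707, 0.707, -0.0, 0.0]
contact_force: [0.2, 0.2, -2.3]
gripper_width: 0.685
grasp_force: 65.1
```

Call:
step_arm([
  [[0,0,0,0,0.01,0.08,1],[0,0,0,0,0.01,0.24,1],[0,0,0,0,0.01,0.42,1],[0,0,0,0,0.01,0.57,1],[0,0,0,0,0.01,0.66,1],[0,0,0,0,0.01,0.7,1],[0,0,0,0,0.01,0.715,1],[0,0,0,0,0.01,0.722,1],[0,0,0,0,0.01,0.729,1],[0,0,0,0,0.01,0.729,1],[0,0,0,0,0.01,0.729,1]],
])

```text
time: 15.9
eef_pos: [0.6335, -0.0094, 0.1076]
tool_rot: [0.707, 0.707, 0.0, 0.0]
contact_force: [-0.5, -0.2, -2.4]
gripper_width: 0.686
grasp_force: 65.1
```

Call:
step_arm([
  [[0,0,0,0,0,0.006,1],[0,0,0,0,0,0.012,1],[0,0,0,0,0,0.012,1],[0,0,0,0,0,0.012,1]],
])

```text
time: 16.3
eef_pos: [0.6336, -0.0094, 0.107]
tool_rot: [0.707, 0.707, 0.0, 0.001]
contact_force: [-1.8, 0.8, 5.9]
gripper_width: 0.688
grasp_force: 66.3
```

Call:
step_arm([
  [[0,0,0,0,0,0,0.5],[0,0,0,0,0,0,0.2],[0,0,0,0,0,0,0],[0,0,0,0,0,0,0],[0,0,0,0,0,0,0],[0,0,0,0,0,-0.15,0],[0,0,0,0,0,-0.45,0],[0,0,0,0,0,-0.75,0],[0,0,0,0,0,-0.98,0],[0,0,0,0,0,-0.98,0],[0,0,0,0,0,-0.98,0]],
])

```text
time: 17.4
eef_pos: [0.6333, -0.0094, 0.2234]
tool_rot: [0.707, 0.707, 0.0, 0.0]
contact_force: [-0.6, 0.4, -0.8]
gripper_width: 1.0
grasp_force: 0.0
```

Call:
step_arm([
  [[0,0,0,0.35,-0.29,0,0],[0,0,0,0.706,-0.585,0,0],[0,0,0,0.706,-0.585,0,0]],
])

```text
time: 17.7
eef_pos: [0.5592, 0.0786, 0.2215]
tool_rot: [0.706, 0.708, -0.002, -0.002]
contact_force: [-0.2, -1.0, 0.2]
gripper_width: 1.001
grasp_force: 0.0
```

Call:
step_arm([
  [[0,0,0,0.35,-0.29,0,0],[0,0,0,0.706,-0.585,0,0],[0,0,0,0.706,-0.585,0,0]],
])

```text
time: 18.0
eef_pos: [0.4895, 0.1627, 0.222]
tool_rot: [0.706, 0.708, -0.001, -0.001]
contact_force: [0.6, 0.0, -0.3]
gripper_width: 0.994
grasp_force: 0.0
```

Call:
step_arm([
  [[0,0,0,0.35,-0.29,0.1,0],[0,0,0,0.706,-0.585,0.3,0],[0,0,0,0.706,-0.585,0.4,0],[0,0,0,0.706,-0.585,0.4,0],[0,0,0,0.706,-0.585,0.4,0],[0,0,0,0.706,-0.585,0.4,0]],
])

```text
time: 18.6
eef_pos: [0.4241, 0.2441, 0.1756]
tool_rot: [0.708, 0.707, 0.0, 0.0]
contact_force: [0.4, -0.2, 0.2]
gripper_width: 1.003
grasp_force: 0.0
```

Run:
```python
from h import *
o=sensors.get_obs();print(o['eef_pos'],o['tool_rot'])
c=cam('wrist');im=viewer.snapshot('wrist')[:,:,::-1].copy()
a=np.linspace(0,2*np.pi,60)
for x,y,z,r in [(.4228,.2445,.104,.0265),(.4228,.2445,.0,.0265)]:
    p=proj('wrist',np.c_[x+r*np.cos(a),y+r*np.sin(a),a*0+z],c);cv2.polylines(im,[p.astype(int).reshape(-1,1,2)],True,(255,0,255),1)
cv2.imwrite('pics/w3.png',cv2.resize(im,(768,576)))
```

```text
[0.42410135 0.24409633 0.17558452] [7.07527883e-01 7.06685178e-01 3.93482300e-04 4.46032307e-04]
```

View pics/w3.png

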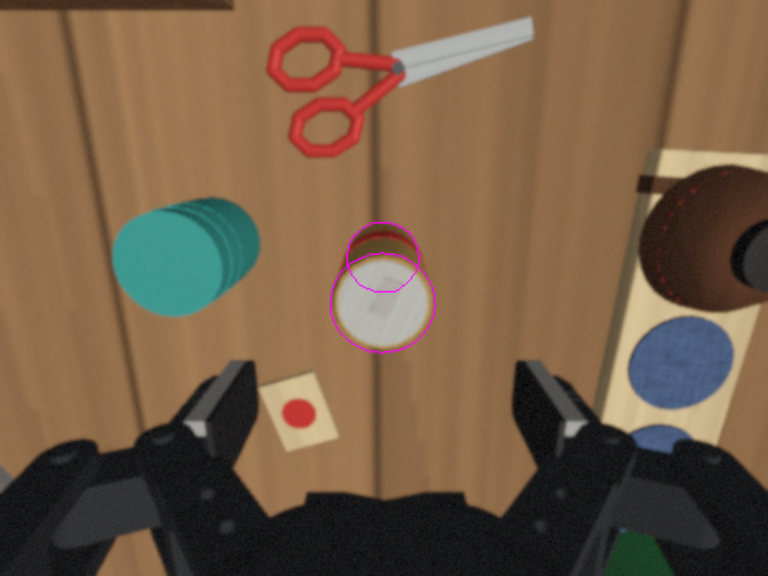

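The coffee lid at (384,302) sits as predicted. Lowering and gripping.

Call:
step_arm([
  [[0,0,0,0,-0.01,0.25,0],[0,0,0,0,-0.01,0.55,0],[0,0,0,0,-0.01,0.8,0],[0,0,0,0,-0.01,0.97,0],[0,0,0,0,-0.01,0.97,0],[0,0,0,0,-0.01,0.97,0],[0,0,0,0,-0.01,0.97,1],[0,0,0,0,-0.01,0.97,1],[0,0,0,0,-0.01,0.97,1],[0,0,0,0,-0.01,0.97,1],[0,0,0,0,-0.01,0.97,1],[0,0,0,0,-0.01,0.97,1]],
])

```text
time: 19.85
eef_pos: [0.4224, 0.2451, 0.0603]
tool_rot: [0.707, 0.707, 0.001, 0.001]
contact_force: [-0.4, -1.2, 6.5]
gripper_width: 0.609
grasp_force: 61.4
```

Call:
step_arm([
  [[0,0,0,0,0,0,1],[0,0,0,0,0,0,1],[0,0,0,0,0,0,1]],
])

```text
time: 20.15
eef_pos: [0.4225, 0.2451, 0.0603]
tool_rot: [0.707, 0.707, 0.001, 0.001]
contact_force: [-0.1, -1.7, 7.0]
gripper_width: 0.615
grasp_force: 61.4
```

Call:
step_arm([
  [[0,0,0,0,0,-0.05,1],[0,0,0,0,0,-0.15,1],[0,0,0,0,0,-0.33,1],[0,0,0,0,0,-0.53,1],[0,0,0,0,0,-0.73,1],[0,0,0,0,0,-0.85,1],[0,0,0,0,0,-0.875,1],[0,0,0,0,0,-0.875,1]],
])

```text
time: 20.95
eef_pos: [0.4215, 0.2448, 0.1643]
tool_rot: [0.707, 0.707, 0.0, 0.0]
contact_force: [0.2, 0.3, -2.7]
gripper_width: 0.608
grasp_force: 63.2
```

Call:
step_arm([
  [[0,0,0,-0.05,0.07,0,1],[0,0,0,-0.16,0.21,0,1],[0,0,0,-0.29,0.38,0,1],[0,0,0,-0.43,0.56,0,1],[0,0,0,-0.56,0.73,0,1],[0,0,0,-0.685,0.896,0,1]],
])

```text
time: 21.55
eef_pos: [0.5298, 0.1611, 0.1624]
tool_rot: [0.707, 0.707, -0.001, -0.001]
contact_force: [-0.9, 0.1, -2.4]
gripper_width: 0.61
grasp_force: 63.2
```

Call:
step_arm([
  [[0,0,0,-0.13,0.17,0,1],[0,0,0,-0.26,0.34,0,1],[0,0,0,-0.39,0.51,0,1],[0,0,0,-0.51,0.67,0,1],[0,0,0,-0.61,0.8,0,1],[0,0,0,-0.67,0.875,0,1],[0,0,0,-0.685,0.896,0,1],[0,0,0,-0.685,0.896,0,1],[0,0,0,-0.685,0.896,0,1],[0,0,0,-0.685,0.896,0,1],[0,0,0,-0.685,0.896,0,1]],
])

```text
time: 22.65
eef_pos: [0.6362, 0.081, 0.1641]
tool_rot: [0.707, 0.707, 0.0, 0.0]
contact_force: [0.5, -0.1, -3.0]
gripper_width: 0.607
grasp_force: 63.3
```

Call:
step_arm([
  [[0,0,0,-0.002,0.01,0.08,1],[0,0,0,-0.002,0.01,0.24,1],[0,0,0,-0.002,0.01,0.42,1],[0,0,0,-0.002,0.01,0.56,1],[0,0,0,-0.002,0.01,0.64,1],[0,0,0,-0.002,0.01,0.672,1],[0,0,0,-0.002,0.01,0.684,1],[0,0,0,-0.002,0.01,0.692,1],[0,0,0,-0.002,0.01,0.7,1],[0,0,0,-0.002,0.01,0.7,1],[0,0,0,-0.002,0.01,0.7,1]],
])

```text
time: 23.75
eef_pos: [0.6383, 0.0801, 0.0814]
tool_rot: [0.707, 0.707, 0.001, 0.001]
contact_force: [-1.5, -0.9, 5.8]
gripper_width: 0.604
grasp_force: 63.8
```

Call:
step_arm([
  [[0,0,0,0,0,0,0.5],[0,0,0,0,0,0,0.2],[0,0,0,0,0,0,0],[0,0,0,0,0,0,0],[0,0,0,0,0,0,0],[0,0,0,0,0,-0.15,0],[0,0,0,0,0,-0.45,0],[0,0,0,0,0,-0.75,0],[0,0,0,0,0,-0.98,0],[0,0,0,0,0,-0.98,0],[0,0,0,0,0,-0.98,0]],
])

```text
time: 24.85
eef_pos: [0.6378, 0.0802, 0.1977]
tool_rot: [0.707, 0.707, 0.0, 0.0]
contact_force: [1.4, 0.5, 0.3]
gripper_width: 1.0
grasp_force: 0.0
```

Call:
step_arm([
  [[0,0,0,-0.17,-0.4,0,0],[0,0,0,-0.35,-0.83,0,0],[0,0,0,-0.35,-0.83,0,0]],
])

```text
time: 25.15
eef_pos: [0.5315, 0.0373, 0.1943]
tool_rot: [0.707, 0.707, -0.004, -0.004]
contact_force: [-0.5, 0.3, 0.6]
gripper_width: 0.999
grasp_force: 0.0
```

Call:
step_arm([
  [[0,0,0,-0.17,-0.4,0.1,0],[0,0,0,-0.345,-0.83,0.3,0],[0,0,0,-0.345,-0.83,0.4,0],[0,0,0,-0.345,-0.83,0.4,0],[0,0,0,-0.345,-0.83,0.4,0],[0,0,0,-0.345,-0.83,0.4,0]],
])

```text
time: 25.75
eef_pos: [0.4403, -0.0031, 0.15]
tool_rot: [0.707, 0.707, 0.001, 0.001]
contact_force: [0.7, 0.1, 0.3]
gripper_width: 0.998
grasp_force: 0.0
```

Run:
```python
from h import *
o=sensors.get_obs();print(o['eef_pos'],o['tool_rot'])
c=cam('wrist');im=viewer.snapshot('wrist')[:,:,::-1].copy()
a=np.linspace(0,2*np.pi,60)
for x,y,z,r in [(.438,-.003,.078,.03),(.438,-.003,.064,.031)]:
    p=proj('wrist',np.c_[x+r*np.cos(a),y+r*np.sin(a),a*0+z],c);cv2.polylines(im,[p.astype(int).reshape(-1,1,2)],True,(255,0,255),1)
cv2.imwrite('pics/w4.png',cv2.resize(im,(768,576)))
```

```text
[ 0.4403281  -0.00312601  0.14995401] [7.06961081e-01 7.07251809e-01 5.64751366e-04 7.68388820e-04]
```

View pics/w4.png

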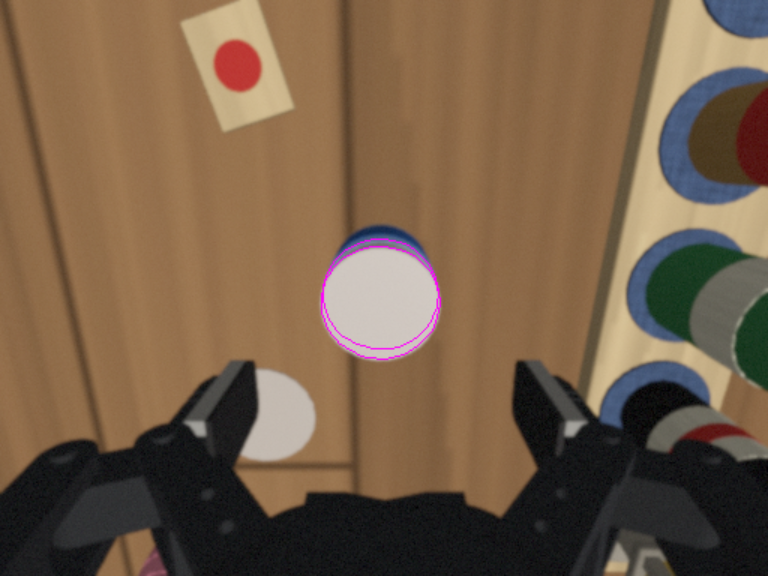

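The jar lid at (381,302) is as predicted, and three drinks stand on their pads. Lowering and gripping the jar.

Call:
step_arm([
  [[0,0,0,0,-0.015,0.25,0],[0,0,0,0,-0.015,0.55,0],[0,0,0,0,-0.015,0.8,0],[0,0,0,0,-0.015,0.967,0],[0,0,0,0,-0.015,0.967,0],[0,0,0,0,-0.015,0.967,0],[0,0,0,0,-0.015,0.967,1],[0,0,0,0,-0.015,0.967,1],[0,0,0,0,-0.015,0.967,1],[0,0,0,0,-0.015,0.967,1],[0,0,0,0,-0.015,0.967,1],[0,0,0,0,-0.015,0.967,1]],
])

```text
time: 27.0
eef_pos: [0.4379, -0.0033, 0.035]
tool_rot: [0.707, 0.707, 0.001, 0.001]
contact_force: [-0.6, 0.5, 7.7]
gripper_width: 0.712
grasp_force: 63.6
```

Call:
step_arm([
  [[0,0,0,0,0,0,1],[0,0,0,0,0,0,1],[0,0,0,0,0,0,1]],
])

```text
time: 27.3
eef_pos: [0.4379, -0.0034, 0.0351]
tool_rot: [0.707, 0.707, 0.001, 0.001]
contact_force: [-1.0, 0.8, 7.6]
gripper_width: 0.71
grasp_force: 63.6
```

Call:
step_arm([
  [[0,0,0,0,0,-0.05,1],[0,0,0,0,0,-0.15,1],[0,0,0,0,0,-0.33,1],[0,0,0,0,0,-0.53,1],[0,0,0,0,0,-0.73,1],[0,0,0,0,0,-0.9,1],[0,0,0,0,0,-0.95,1],[0,0,0,0,0,-0.95,1]],
])

```text
time: 28.1
eef_pos: [0.437, -0.0033, 0.1482]
tool_rot: [0.707, 0.707, 0.001, 0.001]
contact_force: [-0.1, -0.3, -3.1]
gripper_width: 0.711
grasp_force: 65.8
```

Call:
step_arm([
  [[0,0,0,0.07,0.02,0,1],[0,0,0,0.22,0.07,0,1],[0,0,0,0.4,0.12,0,1],[0,0,0,0.6,0.18,0,1],[0,0,0,0.8,0.24,0,1],[0,0,0,1.0,0.3,0,1]],
])

```text
time: 28.7
eef_pos: [0.4722, 0.1182, 0.1459]
tool_rot: [0.707, 0.707, -0.001, -0.001]
contact_force: [0.7, -0.2, -3.5]
gripper_width: 0.714
grasp_force: 65.8
```

Call:
step_arm([
  [[0,0,0,0.16,0.1,0,1],[0,0,0,0.29,0.22,0,1],[0,0,0,0.38,0.38,0,1],[0,0,0,0.43,0.55,0,1],[0,0,0,0.443,0.7,0,1]],
])

```text
time: 29.2
eef_pos: [0.5566, 0.1714, 0.1453]
tool_rot: [0.707, 0.708, -0.001, -0.001]
contact_force: [0.2, -0.5, -2.9]
gripper_width: 0.712
grasp_force: 65.7
```

Call:
step_arm([
  [[0,0,0,0,0.15,0,1],[0,0,0,0,0.3,0,1],[0,0,0,0,0.45,0,1],[0,0,0,0,0.58,0,1],[0,0,0,0,0.67,0,1],[0,0,0,0,0.7,0,1],[0,0,0,0,0.7,0,1],[0,0,0,0,0.7,0,1],[0,0,0,0,0.7,0,1],[0,0,0,0,0.7,0,1]],
])

```text
time: 30.2
eef_pos: [0.6404, 0.17, 0.1475]
tool_rot: [0.707, 0.707, -0.0, 0.0]
contact_force: [0.2, -0.4, -2.7]
gripper_width: 0.713
grasp_force: 65.8
```

Call:
step_arm([
  [[0,0,0,0,0.008,0.08,1],[0,0,0,0,0.008,0.24,1],[0,0,0,0,0.008,0.42,1],[0,0,0,0,0.008,0.58,1],[0,0,0,0,0.008,0.69,1],[0,0,0,0,0.008,0.735,1],[0,0,0,0,0.008,0.752,1],[0,0,0,0,0.008,0.762,1],[0,0,0,0,0.008,0.77,1],[0,0,0,0,0.008,0.77,1],[0,0,0,0,0.008,0.77,1]],
])

```text
time: 31.3
eef_pos: [0.6423, 0.17, 0.0562]
tool_rot: [0.707, 0.707, 0.001, 0.001]
contact_force: [-1.3, 0.6, 2.8]
gripper_width: 0.708
grasp_force: 66.1
```

Contact. Releasing, rising and backing off towards the robot, then checking.

Call:
step_arm([
  [[0,0,0,0,0,0,0.5],[0,0,0,0,0,0,0.2],[0,0,0,0,0,0,0],[0,0,0,0,0,0,0],[0,0,0,0,0,0,0],[0,0,0,0,0,-0.15,0],[0,0,0,0,0,-0.45,0],[0,0,0,0,0,-0.75,0],[0,0,0,0,0,-1.0,0],[0,0,0,0,0,-1.0,0],[0,0,0,0,0,-1.0,0]],
])

```text
time: 32.4
eef_pos: [0.6418, 0.1699, 0.1755]
tool_rot: [0.707, 0.707, 0.0, 0.0]
contact_force: [0.8, 0.3, -0.1]
gripper_width: 1.004
grasp_force: 0.0
```

Call:
step_arm([
  [[0,0,0,0,-0.4,-0.3,0],[0,0,0,0,-0.8,-0.6,0],[0,0,0,0,-1,-0.8,0],[0,0,0,0,-1,-0.8,0],[0,0,0,0,-1,-0.8,0],[0,0,0,0,-1,-0.8,0],[0,0,0,0,-1,-0.8,0]],
])

```text
time: 33.1
eef_pos: [0.5219, 0.1697, 0.2688]
tool_rot: [0.707, 0.707, -0.001, -0.001]
contact_force: [-0.1, -0.0, 0.2]
gripper_width: 1.002
grasp_force: 0.0
```

Run:
```python
from h import *
a=np.linspace(0,2*np.pi,60)
O=[(.6283,-.0995,[(0,26),(.108,26),(.19,14)]),(.6329,-.0098,[(0,30),(.108,30),(.14,15)]),(.6374,.080,[(0,26.5),(.104,26.5)]),(.642,.1698,[(0,31),(.078,30)])]
ims=[]
for n,x0,y0 in [('scene',150,110),('side',100,60)]:
    im=viewer.snapshot(n)[y0:y0+200,x0:x0+(230 if n=='scene' else 200),::-1]
    im=cv2.resize(im,None,fx=2,fy=2) if 0 else cv2.resize(im,(400,400) if n=='side' else (400,348),interpolation=cv2.INTER_CUBIC)
    f=2 if n=='side' else 400/230
    c=cam(n)
    for x,y,L in O:
        for z,r in L:
            p=proj(n,np.c_[x+r/1e3*np.cos(a),y+r/1e3*np.sin(a),a*0+z+.021],c)
            cv2.polylines(im,[((p-[x0,y0]+.5)*f).astype(int).reshape(-1,1,2)],True,(255,0,255),1)
    ims.append(cv2.copyMakeBorder(im,0,400-im.shape[0],0,0,cv2.BORDER_CONSTANT))
cv2.imwrite('pics/final.png',np.hstack(ims)); print(sensors.get_obs()['contact_force'])
```

```text
[ 0.18093599  0.40373285 -0.25461548]
```

View pics/final.png

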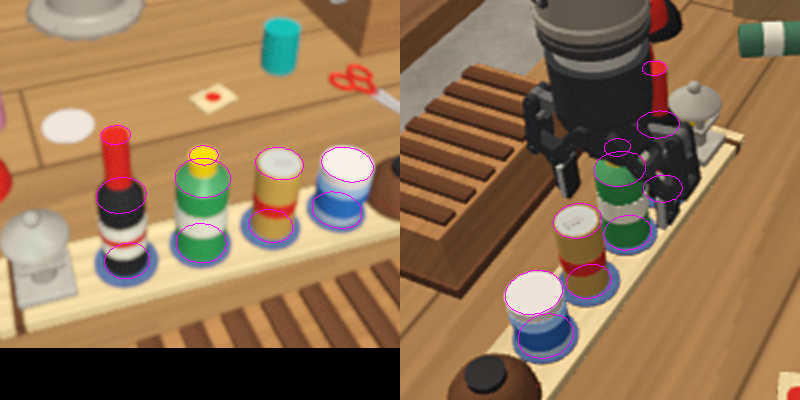

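All four stand upright and centred on their pads: wine (123,260), tea (201,240), coffee (272,225) and jar (338,210). The order from the lantern is right.

```bash
python3 -c "
from plant import job; print(job.finish_job())"
```

```text
the job is handed in; nothing more can be done
None
```

I handed the job in at about 33 s: wine, tea, coffee and jar stand upright and centred on the pads in that order from the lantern, and I never moved or touched the red bowl; the judge's verdict was not shown.

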